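# Put the shared desk's tools back into their organiser

## Task

Clear this shared desk for the next person: put the stapler, the tape dispenser, the date stamp and the marker pen back into the desk-organiser modules, each in the one made for it. The first three should stand upright, fully down in their pockets, and the marker should lie centred in both saddles of its rest. Do not push the coffee mug about or tip it.

Things in the scene. Friction and masses are not known exactly. Their poses are not given: they have to be found in the camera images.
- stapler: Black desk stapler, 36 wide (x) x 145 long (y) x 57 high (z) mm, about 0.22 kg, standing on its base; its arm does not move. Origin at the centre of its underside, y lengthwise, z up. The upper arm, 28 to 56 mm above the underside, is 30 mm wide: grip it there across x, about 42 mm up.
- tape_dispenser: Black weighted tape dispenser with a tape reel on top, 50 wide (x) x 134 long (y) x 64 high (z) mm, about 0.52 kg, standing on its base. Origin at the centre of its underside, y lengthwise (the reel at +y, the low cutter end at -y), z up. Its two flanks are flat and parallel, 50 mm apart; grip across x about 45 mm up and 12 mm to the +y side of the origin.
- date_stamp: Self-inking date stamp: black body with a dark-red grip on top, 36 wide (x) x 62 long (y) x 81 high (z) mm, about 0.12 kg, standing upright; the grip does not move. Origin at the centre of its underside, z up. The red grip, 54 to 81 mm above the underside, is 28 (x) x 50 (y) mm: hold it across x.
- marker: Thick white marker pen with a blue cap, 17 wide (x) x 135 long (y) x 16 high (z) mm, 18 g, lying on the desk. Origin at the middle of its underside as it lies at the start, y lengthwise, z up. Grip across x at its middle.
- marker_mid (a point): The middle of the marker pen, on its axis, 8 mm above its underside; axes as the marker's.
- stapler_tray: Fixed light-wood organiser module with a grey felt floor: the long narrow pocket, made for the stapler, 48 (x) x 157 (y) mm inside. Outside 58 (x) x 167 (y) mm; rim 19 mm, floor 5 mm above the desk; walls 5 mm thick, only 9 mm high over the middle 46 mm of both long sides. Origin: under the pocket's centre, at desk level; y along its long side, z up.
- tape_tray: Fixed light-wood organiser module with a grey felt floor: the long wide pocket, made for the tape dispenser, 62 (x) x 146 (y) mm inside. Outside 72 (x) x 156 (y) mm; rim 19 mm, floor 5 mm above the desk; walls 5 mm thick, only 9 mm high over the middle 46 mm of both long sides. Origin: under the pocket's centre, at desk level; y along its long side, z up.
- stamp_tray: Fixed light-wood organiser module with a grey felt floor: the short pocket, made for the date stamp, 48 (x) x 74 (y) mm inside. Outside 58 (x) x 84 (y) mm; rim 19 mm, floor 5 mm above the desk; walls 5 mm thick, only 9 mm high over the middle 46 mm of both long sides. Origin: under the pocket's centre, at desk level; y along its long side, z up.
- marker_rest: Fixed light-wood marker rest: base 46 (x) x 126 (y) mm, 5 mm high, with two U-shaped saddles, centred 50 mm either side of its middle, each 18 mm long. The marker lies along y in both, 13 mm above the desk, between prongs 30 mm apart (x) that end 24 mm above the desk; the 82 mm between the saddles are open for the fingers. Origin: under its centre, at desk level; z up.
- coffee_mug: Loose dark-blue coffee mug, 96 mm high, 85 mm across, with a handle, 0.34 kg, standing among the things: leave it alone. Origin under the mug, z up. The round cup is centred 16 mm to the +y side of the origin, the handle reaches 59 mm to the -y side.
Mind the look-alikes: they are no part of the job. What is shaped like the date_stamp but blue or turquoise is not meant.

How it is judged:
At the end, for the whole second after the job is handed in: Stapler, dispenser and stamp upright, at rest, lengthwise in their own pockets: within 12 mm of its centre, underside under 9 mm above the desk. Marker level in both saddles: middle within 16 mm lengthwise, 9 mm sideways, under 26 mm high. Mug upright, moved less than 30 mm (horizontal distance between stapler and stapler_tray below 0.012 m and z of stapler in the frame of stapler_tray below 0.009 m and angle between each of stapler, tape_dispenser, date_stamp's own z axis and vertical below 0.09 rad and angle between the y axis of stapler and the y axis of stapler_tray, either way round below 0.26 rad and linear speed of each of stapler, tape_dispenser, date_stamp, marker below 0.02 m/s and horizontal distance between tape_dispenser and tape_tray below 0.012 m and z of tape_dispenser in the frame of tape_tray below 0.009 m and angle between the y axis of tape_dispenser and the y axis of tape_tray, either way round below 0.26 rad and horizontal distance between date_stamp and stamp_tray below 0.012 m and z of date_stamp in the frame of stamp_tray below 0.009 m and angle between the y axis of date_stamp and the y axis of stamp_tray, either way round below 0.26 rad and x of marker_mid in the frame of marker_rest between -0.009 and 0.009 m and y of marker_mid in the frame of marker_rest between -0.016 and 0.016 m and z of marker_mid in the frame of marker_rest below 0.026 m and angle between the y axis of marker and the y axis of marker_rest, either way round below 0.16 rad and angle between marker_mid's own y axis and vertical between 1.48 and 1.66 rad and distance of coffee_mug from where it was at the start of the episode below 0.03 m and angle between coffee_mug's own z axis and vertical below 0.1 rad); the robot touches nothing.
It fails at once if the coffee mug is pushed 30 mm or more, or tipped (distance of coffee_mug from where it was at the start of the episode above 0.03 m or angle between coffee_mug's own z axis and vertical above 0.3 rad).
It also fails if it takes over 109 s, if anything falls off the work surface, if the arm or the gripper's body presses on something with over 40 N, if the wrist force passes 120 N, or if a joint passes its speed limit or range.

## Robot

A 7-joint arm with a two-finger parallel gripper is mounted at the origin on a cart in front of the work surface, level with it; the furniture and walls round the work are solid. World frame = base frame: x ahead of the robot, y to its left, z up, the work surface at z = 0. Lengths are in m, angles in rad, forces in N, time in s.
With the tool pointing down it reaches from about 0.425 to 0.925 m from the base axis. Payload 6.8 kg.
Tool frame: the origin (TCP) lies midway between the tips of the shut fingers; the grasp point (between the pads) lies 19 mm behind it; z points along the fingers, y is the line along which they close (so a half turn about z gives the same grasp; the last joint's range is limited). The gripper opens to 85 mm and grips with 20 to 120 N. Pads are 22 mm wide; open, the fingers measure 114 mm over their backs; the gripper's body (76 mm by 85 mm) begins 54 mm behind the grasp point. The pads swing forward as they close: fully open they stand 13 mm farther back than shut.
Start: joints at [-1.426, 0.477, 0.022, 1.555, -0.011, 1.109, -0.083], TCP at [0.169, 0.654, 0.231] pointing down, gripper open.
Joint ranges: [-2.96, 2.96], [-0.34, 2.1], [-1.41, 1.46], [0.24, 2.44], [-1.37, 4.51], [0.17, 1.92], [-2.96, 2.96]. Speed limits (rad/s): [2.39, 2.39, 3.14, 3.14, 3.14, 3.14, 3.14].

## Interface

Orientations are given as a unit quaternion [w, x, y, z].
In Python, from station import * gives the robot as it stands.
- The arm moves only by the shell command python3 -m creep 'ROWS' [FORCE]. ROWS is JSON, a list of rows, each a list of 7 numbers: the gripper command: -1 is shut, 1 is fully open, values between are in proportion, then the shift along the world's x, y, z in mm, then the turn, a rotation vector about the world's x, y, z in rad. A call has 1 to 5 rows; each row shifts and turns the commanded pose from where the row before left it; what a row does not reach is not made up. A row lasts 1/8 s, in which the tool goes at most 62.5 mm and 10.7 degrees, less where a joint would pass 70% of its speed; a pose out of reach is approached as far as the arm can. A call is refused whole if a number of a shift passes 62.5 or a number of a turn 0.188, either way. A call with a gripper value outside its range is refused whole. The fingers move at their own pace and stop on an object; FORCE is the grip in N (left out, the last holds). Time passes only in rows, so rows that do not move let the fingers close. It gives the time, the measured TCP pose, the force, the opening and the grip force at its end, in the units of the state.
- get_obs(): the state, without advancing time (a new reading comes with each control period).
- read_camera(name): name is "scene" or "top" or "wrist"; returns (picture, depth): 400x640x3 uint8, red, green, blue; 400x640 float32, m along the optical axis (not along the pixel's ray), 0 where there is no reading.
- camera_params(name): a dict with "intrinsics" (3x3 intrinsics, pixels), "cam_to_world" (4x4, takes a point from camera to world coordinates); the wrist camera has in their place "mount" (4x4, takes a point from camera to tool coordinates, whose origin is the TCP and whose axes are the flange's). Camera axes: x right, y up, looking along -z (the intrinsics and any distortion apply to the point x, -y, -z); pixel columns grow to the right and rows downward; lengths in m; the calibration is good to about 2 mm. A picture is of the moment at which its call begins: read the wrist's pose just before it. camera_params takes no time and is no camera call.
- hand_in(): hands the job in; it is judged then, once.
The state is a dict: "t": time; "q": joint angles; "joint_vel": joint speeds; "joint_torque": joint torques, N m; "eef_pos": TCP position; "tool_rot": TCP orientation; "contact_force": force on the tool from outside, world axes, zero at the start; "torque": the same for the moment, N m; "gripper_width": opening from 0.0 (shut) to 1.0 (fully open); "grasp_force": force on a finger pad.
Only numpy, scipy, OpenCV 4.12 (cv2) and the standard library are available. Lean on these libraries where they do the work, as an engineer would, in place of code of your own. Each camera call takes 0.05 s, during which the arm holds its last target. There are 200 camera calls.

## Working session

There is one attempt and no reset: what is moved stays moved. The work goes in short steps, Python scripts to look and compute and a shell command to move; the robot and the scene stay as the last step left them, time stands still between calls to the robot, and variables do not carry over. Pictures are saved under pics/ and viewed, at most 14 in all, crops included, and the job is handed in when it is done.

```bash
ls; mkdir -p pics; python3 - <<'E'
from station import *
import cv2,numpy as np
np.set_printoptions(precision=4,suppress=True)
s=get_obs();print(s['t'],s['eef_pos'],s['tool_rot'],s['gripper_width'])
for n in ['scene','top']:
    p,d=read_camera(n);np.savez(f'{n}0.npz',p=p,d=d);cv2.imwrite(f'pics/{n}0.png',p[:,:,::-1])
    c=camera_params(n);print(n,c)
print(camera_params('wrist'))
E
```

```text
pics
0.0 [0.1687 0.6529 0.2303] [-0.0001  0.1261  0.992  -0.0009] 0.9970620363831199
scene {'intrinsics': array([[508.1383,   0.    , 319.6519],
       [  0.    , 508.1383, 197.1085],
       [  0.    ,   0.    ,   1.    ]]), 'cam_to_world': array([[ 0.7503,  0.4279, -0.5039, -0.2139],
       [-0.6607,  0.5095, -0.5512, -0.7519],
       [ 0.0209,  0.7465,  0.6651,  0.9602],
       [ 0.    ,  0.    ,  0.    ,  1.    ]])}
top {'intrinsics': array([[434.442 ,   0.    , 315.418 ],
       [  0.    , 434.442 , 199.9224],
       [  0.    ,   0.    ,   1.    ]]), 'cam_to_world': array([[-0.0434,  0.9788, -0.2   ,  0.2292],
       [-0.9991, -0.0429,  0.007 ,  0.0151],
       [-0.0018,  0.2001,  0.9798,  1.2951],
       [ 0.    ,  0.    ,  0.    ,  1.    ]])}
{'intrinsics': array([[298.5596,   0.    , 315.0702],
       [  0.    , 298.5596, 199.1021],
       [  0.    ,   0.    ,   1.    ]]), 'mount': array([[ 0.0005,  0.9475,  0.3197,  0.0832],
       [ 1.    , -0.0004, -0.0002, -0.0011],
       [-0.    ,  0.3197, -0.9475, -0.1432],
       [ 0.    ,  0.    ,  0.    ,  1.    ]])}
```

View pics/top0.png

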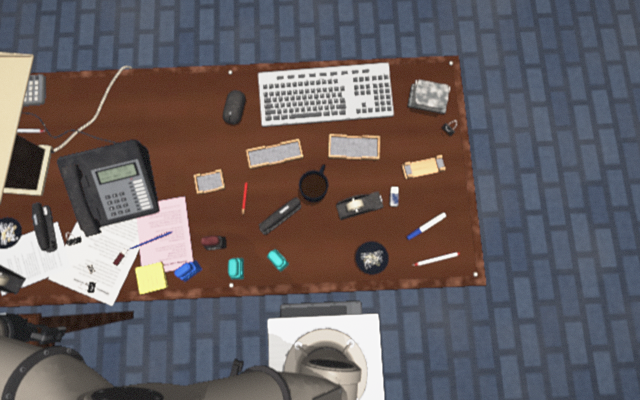

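View pics/scene0.png

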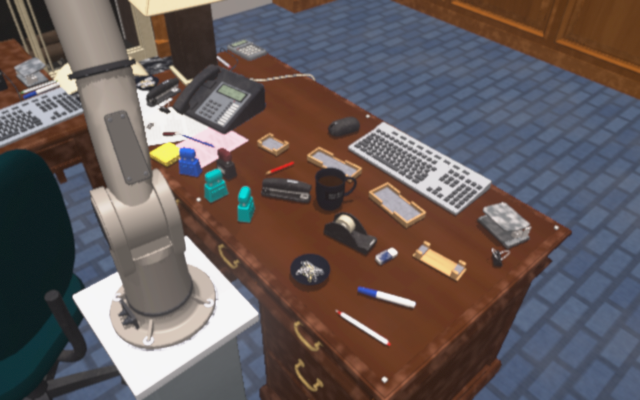

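The top view is x up and y left. It shows the stamp tray at (209,181), stapler tray at (274,152), tape tray at (354,147), rest at (423,167), mug at (314,185), stapler at (280,215), dispenser at (360,205), red stamp at (213,242) and marker at (427,225).

```bash
cat > h.py <<'E'
from station import *
import cv2,numpy as np
from scipy.spatial.transform import Rotation as R
np.set_printoptions(precision=4,suppress=True)
def T_of(s):
    w,x,y,z=s['tool_rot'];T=np.eye(4);T[:3,:3]=R.from_quat([x,y,z,w]).as_matrix();T[:3,3]=s['eef_pos'];return T
def shot(n,name=None):
    s=get_obs();c=camera_params(n);p,d=read_camera(n)
    M=c['cam_to_world'] if n!='wrist' else T_of(s)@c['mount']
    if name: cv2.imwrite(f'pics/{name}.png',p[:,:,::-1])
    return p,d,c['intrinsics'],M
def cloud(d,K,M):
    v,u=np.indices(d.shape)
    P=np.stack([(u-K[0,2])/K[0,0]*d,-(v-K[1,2])/K[1,1]*d,-d],-1)
    W=P@M[:3,:3].T+M[:3,3];W[d<=0]=np.nan;return W
def onplane(uv,z,K,M):
    uv=np.atleast_2d(uv).astype(float)
    D=np.stack([(uv[:,0]-K[0,2])/K[0,0],-(uv[:,1]-K[1,2])/K[1,1],-np.ones(len(uv))],-1)@M[:3,:3].T
    return M[:3,3]+D*((z-M[2,3])/D[:,2])[:,None]
def rect(xy):
    # centre, long, short (mm), long-axis angle (deg from world x)
    (cx,cy),(a,b),t=cv2.minAreaRect((xy*1000).astype(np.float32))
    if a<b:a,b,t=b,a,t+90
    return np.array([cx,cy,a,b,(t+90)%180-90])
def tool(): 
    s=get_obs();T=T_of(s);y=T[:2,1];print('t',round(s['t'],2),'tcp',s['eef_pos']*1000,'yaxis deg',np.degrees(np.arctan2(y[1],y[0])),'z',T[:3,2],'w',s['gripper_width'],'q',s['q'])
E
python3 - <<'E'
from h import *
p,d,K,M=shot('top');W=cloud(d,K,M);hsv=cv2.cvtColor(p,cv2.COLOR_RGB2HSV)
print('desk z',np.nanmedian(W[150:180,240:250,2]))
def box(n,r,zlo,zhi,cm=None):
    u0,v0,u1,v1=r;m=np.zeros(d.shape,bool);m[v0:v1,u0:u1]=1
    m&=(W[...,2]>zlo)&(W[...,2]<zhi)
    if cm is not None:m&=cm
    m=m.astype(np.uint8);k,l,st,_=cv2.connectedComponentsWithStats(m)
    i=1+np.argmax(st[1:,4]);q=W[l==i];print(n,len(q),rect(q[:,:2]),'z',np.percentile(q[:,2],[5,50,95]))
box('stamptray',(185,160,232,203),.003,.04)
box('staptray',(238,132,310,175),.003,.04)
box('tapetray',(320,125,388,166),.003,.04)
box('rest',(397,147,452,187),.003,.04)
box('stapler',(252,190,306,240),.02,.08)
box('disp',(330,185,386,225),.02,.08)
box('stamp',(193,228,232,254),.02,.1)
box('stampgrip',(193,228,232,254),.06,.1)
box('marker',(402,208,452,242),.004,.03)
box('mug',(290,160,332,205),.05,.12)
# by colour for trays: not-desk (bright)
V=hsv[...,2]>110
for n,r in [('stamptray',(185,160,232,203)),('staptray',(238,132,310,175)),('tapetray',(320,125,388,166)),('rest',(397,147,452,187)),('marker',(402,208,452,242))]:
    u0,v0,u1,v1=r;mm=V[v0:v1,u0:u1].astype(np.uint8)
    k,l,st,_=cv2.connectedComponentsWithStats(mm);i=1+np.argmax(st[1:,4]);vv,uu=np.where(l==i)
    print(n,st[i,4],rect(onplane(np.c_[uu+u0,vv+v0],.017 if n!='marker' else .008,K,M)[:,:2]))
E
```

```text
desk z -0.006509371287943377
stamptray 487 [563.8116 326.1462  84.8414  59.2236 -80.5472] z [0.0037 0.0077 0.0207]
staptray 917 [643.6205 126.2211 166.6227  59.8129 -80.0074] z [0.0035 0.0075 0.021 ]
tapetray 1065 [ 655.0097 -119.8882  155.3189   75.1864   85.7526] z [0.0036 0.0075 0.0206]
rest 552 [ 581.3369 -328.6949  123.6174   46.7867  -80.815 ] z [0.0038 0.0081 0.024 ]
stapler 481 [450.5875 112.9427 137.2001  33.2545 -53.297 ] z [0.0353 0.052  0.0588]
disp 408 [ 469.8612 -125.988   131.9467   50.2606  -76.5592] z [0.0212 0.0456 0.065 ]
stamp 264 [374.4152 306.829   53.9425  30.9312 -85.508 ] z [0.0277 0.0746 0.084 ]
stampgrip 161 [376.3744 308.7227  49.1252  26.725  -85.5139] z [0.0703 0.0796 0.0844]
marker 221 [ 399.4089 -319.2517  135.5475   15.389   -60.0784] z [0.0092 0.0144 0.0199]
mug 763 [529.5037  11.0859 101.368   83.9729   4.9348] z [0.0651 0.0713 0.097 ]
stamptray 620 [562.2007 326.8765  89.4122  68.8178 -79.6987]
staptray 1165 [642.2867 126.8021 173.6158  68.5819 -80.2849]
tapetray 1308 [ 653.6738 -119.5454  161.0142   83.2416   85.81  ]
rest 718 [ 579.5573 -327.3987  131.835    57.0509  -79.8144]
marker 281 [ 399.4442 -322.5413  138.4312   20.4373  -60.4249]
```

```bash
python3 -m creep '[[1,26,-43,0,0,0,-0.177],[1,26,-43,0,0,0,-0.177],[1,26,-43,0,0,0,-0.177],[1,26,-43,0,0,0,-0.177]]' 30
python3 -m creep '[[1,26,-43,0,0,0,-0.177],[1,26,-43,0,0,0,-0.177],[1,26,-43,0,0,0,-0.177],[1,25,-43,0,0,0,0],[1,0,0,0,0,0,0]]'
python3 - <<'E'
from h import *
tool()
p,d,K,M=shot('wrist','w1');W=cloud(d,K,M);np.savez('w1.npz',p=p,W=W)
m=(abs(W[...,0]-.376)<.06)&(abs(W[...,1]-.308)<.06)
for lo,hi in [(.02,.05),(.06,.1)]:
    q=W[m&(W[...,2]>lo)&(W[...,2]<hi)];print(len(q),rect(q[:,:2]),q[:,2].max())
E
```

```text
t: 0.65
eef_pos: [0.2735, 0.4799, 0.2311]
tool_rot: [-0.0, 0.465, 0.885, -0.0]
contact_force: [1.2, 1.0, 0.7]
gripper_width: 1.002
grasp_force: 0.0
t: 1.27
eef_pos: [0.3777, 0.3057, 0.2314]
tool_rot: [0.0, 0.681, 0.732, -0.0]
contact_force: [-0.2, 0.6, 0.0]
gripper_width: 1.001
grasp_force: 0.0
t 1.27 tcp [377.7072 305.6606 231.3736] yaxis deg 4.119418705351201 z [ 0.0002 -0.0008 -1.    ] w 1.0006271905345943 q [-1.1618  0.164   0.3976  2.0166 -0.0756  0.9753 -0.6547]
558 [353.2899 307.956  119.8271  74.4973 -89.985 ] 0.04539582976241502
1197 [358.6125 284.2494 104.3767  41.6734  57.9148] 0.08355646466355104
```

View pics/w1.png

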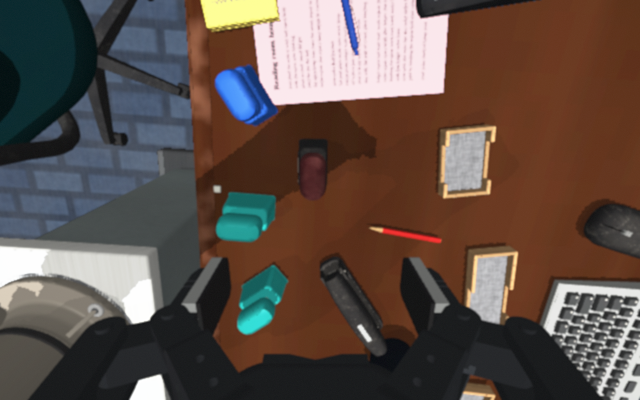

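The wrist view (right = +x, up = +y) shows the red stamp at (312,175), standing free of its neighbours. The stamp tray is at (467,160). I'll re-measure with a tighter crop.

```bash
python3 - <<'E'
from h import *
z=np.load('w1.npz');W=z['W']
m=np.zeros(W.shape[:2],bool);m[135:203,292:332]=1
for lo,hi in [(.02,.05),(.06,.1)]:
    q=W[m&(W[...,2]>lo)&(W[...,2]<hi)];print(len(q),rect(q[:,:2]),q[:,2].max())
m[:]=0;m[115:205,425:505]=1
q=W[m&(W[...,2]>.003)&(W[...,2]<.04)];print(len(q),rect(q[:,:2]))
m[:]=0;m[255:300,320:395]=1
E
```

```text
395 [372.5271 312.6459  49.156   33.5012 -86.9741] 0.04539582976241502
1136 [374.0986 309.5712  47.7632  27.3118 -86.6552] 0.08355646466355104
3491 [561.0737 325.4329  84.4849  59.2041 -80.197 ]
```

```bash
python3 -m creep '[[1,-3,4,-50,0,0,0],[1,0,0,-50,0,0,0],[1,0,0,-44,0,0,0],[1,0,0,-29,0,0,0],[1,0,0,0,0,0,0]]'
python3 -m creep '[[-1,0,0,0,0,0,0],[-1,0,0,0,0,0,0],[-1,0,0,0,0,0,0],[-1,0,0,0,0,0,0],[-1,0,0,0,0,0,0]]' 30
```

```text
t: 1.95
eef_pos: [0.3709, 0.3136, 0.0564]
tool_rot: [-0.0, 0.678, 0.735, -0.002]
contact_force: [0.1, 0.3, 0.5]
gripper_width: 0.997
grasp_force: 0.0
t: 2.58
eef_pos: [0.3734, 0.3142, 0.0593]
tool_rot: [-0.0, 0.679, 0.734, 0.001]
contact_force: [-0.9, -0.1, 6.7]
gripper_width: 0.312
grasp_force: 29.7
```

```bash
python3 -m creep '[[-1,0,0,40,0,0,0],[-1,0,0,40,0,0,0.05],[-1,60,6,0,0,0,0.05],[-1,60,5,0,0,0,0],[-1,62,4,0,0,0,0]]'
python3 -m creep '[[-1,6,0,0,0,0,0],[-1,0,0,0,0,0,0]]'
python3 - <<'E'
from h import *
tool();p,d,K,M=shot('wrist','w2');W=cloud(d,K,M);np.savez('w2.npz',p=p,W=W)
tool()
E
```

```text
t: 3.2
eef_pos: [0.5562, 0.3291, 0.1387]
tool_rot: [-0.0, 0.641, 0.768, 0.0]
contact_force: [1.2, -0.4, -0.8]
gripper_width: 0.31
grasp_force: 30.5
t: 3.45
eef_pos: [0.5604, 0.328, 0.1377]
tool_rot: [-0.0, 0.641, 0.767, -0.001]
contact_force: [-0.3, 1.4, -0.7]
gripper_width: 0.312
grasp_force: 30.6
t 3.45 tcp [560.4048 328.0424 137.7278] yaxis deg 10.209892584432122 z [-0.0013 -0.0008 -1.    ] w 0.3115053376555498 q [-0.8837  0.5521  0.3613  1.7211 -0.2366  0.9129 -0.2476]
t 3.5 tcp [559.4436 328.5211 137.8079] yaxis deg 10.272890329182713 z [-0.0018 -0.0004 -1.    ] w 0.310546692902944 q [-0.8846  0.5512  0.3607  1.7223 -0.2366  0.9129 -0.2477]
```

View pics/w2.png

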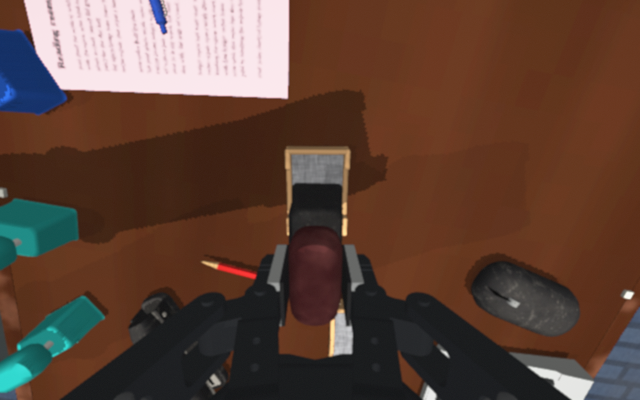

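The stamp is held straight, with its dark-red grip at (316,275). The tray is behind it at (317,190). I'll check its y offset against the tray.

```bash
python3 - <<'E'
from h import *
W=np.load('w2.npz')['W']
m=np.zeros(W.shape[:2],bool);m[180:330,285:348]=1
for lo,hi in [(.09,.13),(.145,.18)]:
    q=W[m&(W[...,2]>lo)&(W[...,2]<hi)];print(len(q),rect(q[:,:2]),q[:,2].max(),q[:,1].min(),q[:,1].max())
m[:]=0;m[140:240,275:360]=1
q=W[m&(W[...,2]>.003)&(W[...,2]<.03)];print(len(q),rect(q[:,:2]))
E
```

```text
2057 [558.0975 336.8492  34.027   30.3919   9.698 ] 0.1241700520603641 0.3190568710322636 0.3538195070994534
5223 [559.2897 323.5474  48.7463  31.3495 -84.7371] 0.17689113146568214 0.29974793973927455 0.3479642281388772
2727 [561.3496 326.2492  83.2155  58.0825 -80.2078]
```

```bash
python3 -m creep '[[-1,2,3,0,0,0,0],[-1,0,0,-30,0,0,0],[-1,0,0,-25,0,0,0],[-1,0,0,-10,0,0,0],[-1,0,0,0,0,0,0]]'
python3 -m creep '[[-1,0,0,-5,0,0,0],[-1,0,0,-3,0,0,0],[-1,0,0,0,0,0,0]]'
```

```text
t: 4.12
eef_pos: [0.5621, 0.3318, 0.0732]
tool_rot: [-0.0, 0.641, 0.768, -0.0]
contact_force: [-0.7, -0.2, -0.2]
gripper_width: 0.31
grasp_force: 30.6
t: 4.5
eef_pos: [0.5629, 0.3316, 0.0654]
tool_rot: [-0.0, 0.641, 0.767, 0.0]
contact_force: [0.5, -0.2, -1.3]
gripper_width: 0.313
grasp_force: 30.6
```

```bash
python3 -m creep '[[-1,0,0,-3,0,0,0],[-1,0,0,0,0,0,0],[0.2,0,0,0,0,0,0],[0.4,0,0,0,0,0,0],[0.4,0,0,0,0,0,0]]'
python3 -m creep '[[0.4,0,0,50,0,0,0],[1,0,0,50,0,0,0],[1,-20,-30,30,0,0,0],[1,-20,-40,0,0,0,0],[1,0,0,0,0,0,0]]'
python3 - <<'E'
from h import *
tool();p,d,K,M=shot('top','t3');W=cloud(d,K,M)
m=np.zeros(d.shape,bool);m[150:205,185:235]=1
for lo,hi in [(.03,.055),(.07,.1)]:
    q=W[m&(W[...,2]>lo)&(W[...,2]<hi)]
    if len(q)>5: print(len(q),rect(q[:,:2]),q[:,2].max())
p,d,K,M=shot('wrist','w3');W=cloud(d,K,M);np.savez('w3.npz',p=p,W=W)
m=(np.hypot(W[...,0]-.561,W[...,1]-.325)<.06)
for lo,hi in [(.005,.025),(.07,.1)]:
    q=W[m&(W[...,2]>lo)&(W[...,2]<hi)]
    if len(q)>5: print(len(q),rect(q[:,:2]),q[:,2].max())
E
```

```text
t: 5.12
eef_pos: [0.5627, 0.3315, 0.0621]
tool_rot: [-0.0, 0.641, 0.767, -0.0]
contact_force: [0.4, -1.4, -0.2]
gripper_width: 0.7
grasp_force: 0.0
t: 5.75
eef_pos: [0.5219, 0.2578, 0.1927]
tool_rot: [-0.0, 0.643, 0.766, -0.001]
contact_force: [-0.1, 0.3, -0.7]
gripper_width: 0.995
grasp_force: 0.0
t 5.75 tcp [521.9295 257.8461 192.7238] yaxis deg 10.012402883799652 z [-0.0009 -0.0007 -1.    ] w 0.9947238277353257 q [-0.8817  0.3832  0.405   1.8436 -0.1816  0.9521 -0.2223]
2139 [561.3788 325.2004  83.9043  57.9361 -80.1112] 0.024812192200927063
1805 [563.4005 326.3971  48.4207  26.3564 -81.1098] 0.08854001763663086
```

View pics/w3.png

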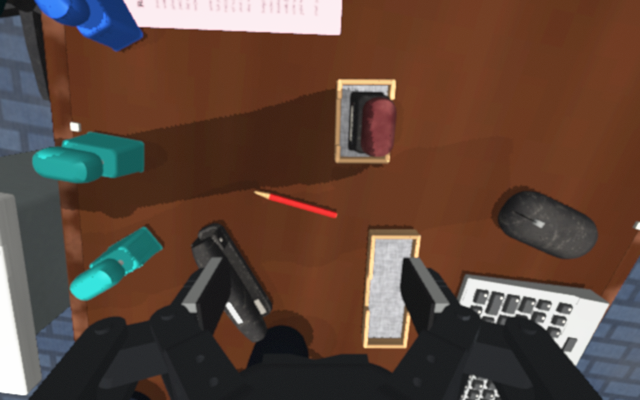

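The stamp is upright in its tray, 2 mm off centre. The stapler is at (235,280), the mug at (280,350) and the stapler tray at (392,288).

```bash
python3 -m creep '[[1,-24,-40,10,0,0,0.155],[1,-24,-40,0,0,0,0.155],[1,-24,-40,0,0,0,0.155],[1,0,-20,0,0,0,0],[1,0,0,0,0,0,0]]'
python3 - <<'E'
from h import *
tool();p,d,K,M=shot('wrist','w4');W=cloud(d,K,M);np.savez('w4.npz',p=p,W=W)
u=np.array([np.cos(np.radians(-53.3)),np.sin(np.radians(-53.3))]);v=np.array([-u[1],u[0]])
r=W[...,:2]-[.4506,.113];a=r@u;b=r@v
m=(abs(a)<.085)&(abs(b)<.035)
for lo,hi in [(.006,.025),(.03,.065),(.05,.065)]:
    q=W[m&(W[...,2]>lo)&(W[...,2]<hi)]
    if len(q)>5: print(len(q),rect(q[:,:2]),q[:,2].max())
E
```

```text
t: 6.48
eef_pos: [0.4514, 0.1212, 0.2024]
tool_rot: [0.0, 0.448, 0.894, 0.0]
contact_force: [0.3, 0.3, 0.2]
gripper_width: 0.999
grasp_force: 0.0
t 6.47 tcp [451.3757 121.2486 202.4258] yaxis deg 36.79334436866372 z [ 0.0005  0.0001 -1.    ] w 0.9991491626204382 q [-0.7261  0.1676  0.3706  2.0867 -0.0772  0.8995  0.33  ]
360 [450.8239 107.1969 160.5597  34.4269 -54.4666] 0.024742458181830684
3684 [452.4385 104.873  155.589   29.9838 -54.9079] 0.06491349867367191
2539 [455.0538 100.1285 144.9966  27.0814 -55.5917] 0.06491349867367191
```

View pics/w4.png

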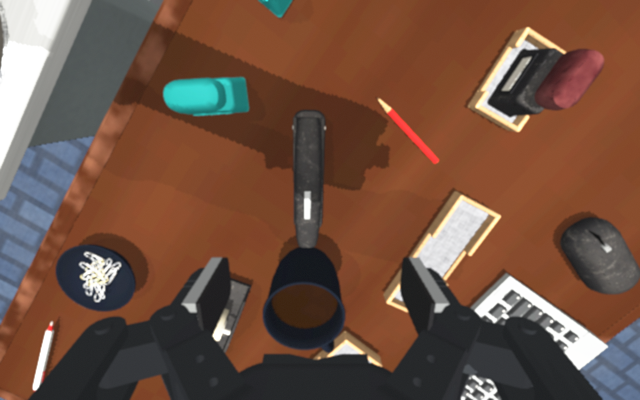

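The stapler runs from (310,112) to about (308,248). The mug hides its near end at (305,270), so I'll use the far end plus the top-camera estimate.

```bash
python3 - <<'E'
from h import *
W=np.load('w4.npz')['W']
m=np.zeros(W.shape[:2],bool);m[104:247,288:330]=1
th=np.radians(-54);u=np.array([np.cos(th),np.sin(th)]);v=np.array([-u[1],u[0]])
def rep(W,m):
  for lo,hi in [(.008,.03),(.03,.05),(.05,.07)]:
    q=W[m&(W[...,2]>lo)&(W[...,2]<hi)][:,:2]-[.45,.113];
    print(lo,len(q),rect(q),'along',np.percentile(q@u,[0.5,99.5])*1e3,'across',np.percentile(q@v,[1,99])*1e3)
rep(W,m)
p,d,K,M=shot('top');W=cloud(d,K,M);m=np.zeros(d.shape,bool);m[193:240,252:303]=1;rep(W,m)
E
```

```text
0.008 436 [ -6.2739   3.8063 136.6581  33.9707 -54.3418] along [-75.0431  58.5517] across [-19.5592  14.3144]
0.03 1000 [ -2.4875  -0.9774 138.1307  29.8088 -54.2814] along [-69.6932  66.9692] across [-17.4331  11.8156]
0.05 2365 [ -0.1997  -4.7088 125.5043  26.1308 -54.2836] along [-54.1553  64.2154] across [-15.0177   9.3754]
0.008 17 [ 20.691  -52.1869  25.6716   8.3554 -46.7876] along [42.0109 66.6474] across [-17.7806  -8.683 ]
0.03 38 [ 32.3343 -55.3776  34.3192  29.0039 -73.7078] along [43.0429 81.7707] across [-14.3114  10.804 ]
0.05 37 [ 35.628  -53.3388  41.5231  19.4111 -56.2138] along [43.256  85.0586] across [-11.6061   7.5971]
```

```bash
python3 -m creep '[[1,-5,-8,-50,0,0,-0.018],[1,0,0,-50,0,0,0],[1,0,0,-44,0,0,0],[1,0,0,-20,0,0,0],[1,0,0,-10,0,0,0]]'
python3 -m creep '[[1,0,0,0,0,0,0],[-1,0,0,0,0,0,0],[-1,0,0,0,0,0,0],[-1,0,0,0,0,0,0],[-1,0,0,0,0,0,0]]' 40
python3 -m creep '[[-1,0,0,0,0,0,0]]'
```

```text
t: 7.2
eef_pos: [0.4457, 0.1149, 0.0268]
tool_rot: [-0.001, 0.454, 0.891, -0.001]
contact_force: [-0.6, -0.6, -0.3]
gripper_width: 0.994
grasp_force: 0.0
t: 7.82
eef_pos: [0.4464, 0.1139, 0.0291]
tool_rot: [0.0, 0.455, 0.89, 0.001]
contact_force: [-0.2, 0.5, 7.2]
gripper_width: 0.332
grasp_force: 39.5
t: 7.95
eef_pos: [0.4464, 0.1139, 0.0291]
tool_rot: [0.0, 0.455, 0.89, 0.001]
contact_force: [-1.0, -0.1, 7.3]
gripper_width: 0.335
grasp_force: 39.5
```

```bash
python3 -m creep '[[-1,0,0,45,0,0,0],[-1,0,0,45,0,0,0],[-1,0,0,40,0,0,0],[-1,40,3,0,0,0,-0.15],[-1,40,3,0,0,0,-0.15]]'
python3 -m creep '[[-1,40,3,0,0,0,-0.15],[-1,40,3,0,0,0,0],[-1,36,0,0,0,0,0],[-1,0,0,0,0,0,0]]'
python3 - <<'E'
from h import *
tool();p,d,K,M=shot('wrist','w5');W=cloud(d,K,M);np.savez('w5.npz',p=p,W=W)
m=abs(W[...,0]-.645)<.045
m&=(W[...,1]>.02)&(W[...,1]<.23)
q=W[m&(W[...,2]>.003)&(W[...,2]<.03)];print('tray',len(q),rect(q[:,:2]))
E
```

```text
t: 8.57
eef_pos: [0.5265, 0.12, 0.1592]
tool_rot: [-0.0, 0.585, 0.811, 0.001]
contact_force: [-0.4, -1.1, -2.8]
gripper_width: 0.33
grasp_force: 41.5
t: 9.07
eef_pos: [0.6434, 0.1251, 0.1577]
tool_rot: [0.001, 0.642, 0.766, -0.0]
contact_force: [-0.4, -0.3, -2.7]
gripper_width: 0.332
grasp_force: 41.4
t 9.07 tcp [643.4342 125.0956 157.6883] yaxis deg 10.046530413948576 z [ 0.0007 -0.0011 -1.    ] w 0.3323397663586535 q [-0.6185  0.5537  0.4691  1.6977 -0.2929  0.9601  0.135 ]
tray 1464 [629.6805 192.2621  57.9996  31.4914   9.9177]
```

View pics/w5.png

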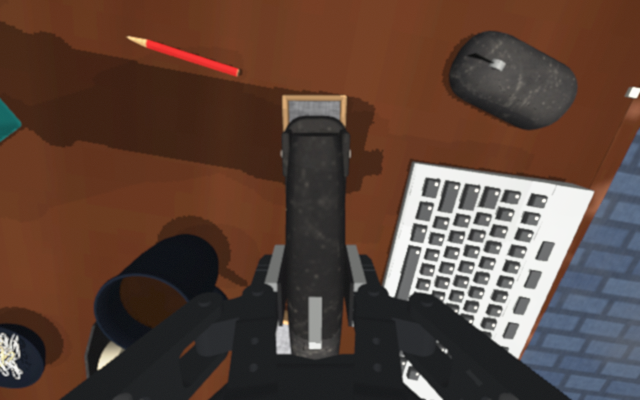

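The held stapler is square over the tray, whose far end shows at (315,100). I'll compare the far ends and the sideways offset.

```bash
python3 - <<'E'
from h import *
W=np.load('w5.npz')['W'];th=np.radians(100);u=np.array([np.cos(th),np.sin(th)]);v=np.array([np.sin(th),-np.cos(th)])
o=np.array([.6434,.1251])
m=np.zeros(W.shape[:2],bool);m[88:180,270:360]=1
q=W[m&(W[...,2]>.003)&(W[...,2]<.03)][:,:2]-o;print('tray along max',np.percentile(q@u,99.5)*1e3,'across',np.percentile(q@v,[.5,99.5])*1e3)
m[:]=0;m[105:355,282:350]=1
for lo,hi in [(.115,.14),(.14,.165),(.165,.2)]:
  q=W[m&(W[...,2]>lo)&(W[...,2]<hi)]
  if len(q)>5:
    r=q[:,:2]-o;print(lo,len(q),'along',np.percentile(r@u,[1,99.5])*1e3,'across',np.percentile(r@v,[1,99])*1e3)
E
```

```text
tray along max 84.28969123160606 across [-30.6188  26.8413]
0.115 901 along [31.7168 72.5747] across [-17.9797  16.159 ]
0.14 777 along [ 9.9713 66.4669] across [-17.3231  15.5125]
0.165 13029 along [-39.8196  66.2994] across [-15.2113  13.4146]
```

```bash
python3 -m creep '[[-1,-1,1,-40,0,0,0],[-1,0,0,-40,0,0,0],[-1,0,0,-25,0,0,0],[-1,0,0,-8,0,0,0],[-1,0,0,0,0,0,0]]'
python3 -m creep '[[-1,0,0,-5,0,0,0],[-1,0,0,-4,0,0,0],[-1,0,0,0,0,0,0]]'
```

```text
t: 9.75
eef_pos: [0.6402, 0.1266, 0.0455]
tool_rot: [-0.0, 0.642, 0.767, -0.0]
contact_force: [0.3, -0.3, -2.1]
gripper_width: 0.33
grasp_force: 41.5
t: 10.12
eef_pos: [0.6407, 0.1266, 0.0363]
tool_rot: [-0.0, 0.642, 0.767, 0.0]
contact_force: [0.5, -0.3, -2.4]
gripper_width: 0.332
grasp_force: 41.5
```

```bash
python3 -m creep '[[-1,0,0,-2,0,0,0],[-1,0,0,0,0,0,0],[0.3,0,0,0,0,0,0],[0.4,0,0,0,0,0,0],[0.4,0,0,0,0,0,0]]'
python3 -m creep '[[0.4,0,0,40,0,0,0],[1,0,0,50,0,0,0],[1,0,0,50,0,0,0],[1,-20,-40,20,0,0,0.06],[1,-40,-50,0,0,0,0]]'
python3 -m creep '[[1,-40,-50,0,0,0,0],[1,-40,-50,0,0,0,0],[1,-34,-51,0,0,0,0],[1,0,0,0,0,0,0]]'
python3 - <<'E'
from h import *
tool();p,d,K,M=shot('wrist','w6');W=cloud(d,K,M);np.savez('w6.npz',p=p,W=W)
m=(W[...,0]>.59)&(W[...,0]<.7)&(W[...,1]>.03)&(W[...,1]<.23)
for lo,hi in [(.003,.025),(.045,.08)]:
  q=W[m&(W[...,2]>lo)&(W[...,2]<hi)]
  if len(q)>5:print('stapler/tray',len(q),rect(q[:,:2]),q[:,2].max())
E
```

```text
t: 10.75
eef_pos: [0.6411, 0.1266, 0.0346]
tool_rot: [0.0, 0.642, 0.766, 0.0]
contact_force: [-0.4, 0.8, -0.1]
gripper_width: 0.701
grasp_force: 0.0
t: 11.38
eef_pos: [0.5836, 0.0376, 0.1967]
tool_rot: [0.002, 0.618, 0.786, 0.002]
contact_force: [0.1, -1.8, -0.8]
gripper_width: 0.999
grasp_force: 0.0
t: 11.88
eef_pos: [0.4667, -0.1151, 0.1947]
tool_rot: [-0.0, 0.622, 0.783, 0.0]
contact_force: [1.3, -0.6, 0.3]
gripper_width: 0.999
grasp_force: 0.0
t 11.88 tcp [ 466.6934 -115.0648  194.6849] yaxis deg 13.041262266009646 z [-0.0002  0.0003 -1.    ] w 0.9987459667015092 q [-0.3938  0.2182  0.5857  2.0766 -0.1551  0.8885  0.5069]
stapler/tray 3219 [649.8767  71.7876  59.5483  58.5212   9.6252] 0.02185726000110344
stapler/tray 1710 [646.5281  72.3903  35.427   25.6249 -80.862 ] 0.06295195678003679
```

View pics/w6.png

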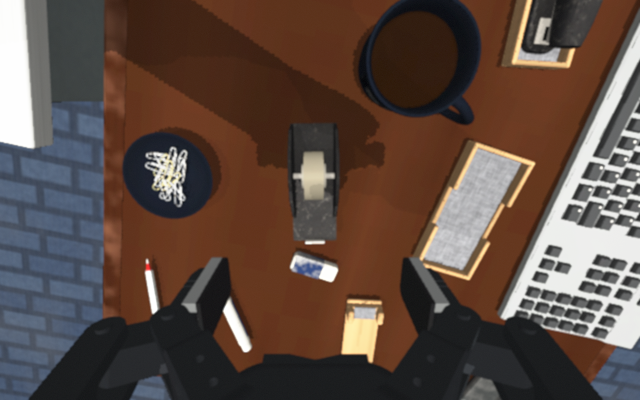

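The dispenser is fully visible from (313,122) to (315,243), with its reel at (314,175). The tape tray is at (475,210).

```bash
python3 - <<'E'
from h import *
W=np.load('w6.npz')['W'];th=np.radians(103.2);u=np.array([np.cos(th),np.sin(th)]);v=np.array([np.sin(th),-np.cos(th)])
o=np.array([.470,-.126])
m=np.zeros(W.shape[:2],bool);m[115:250,282:345]=1
for lo,hi in [(.008,.2),(.015,.035),(.035,.06),(.055,.2)]:
  q=W[m&(W[...,2]>lo)&(W[...,2]<hi)];r=q[:,:2]-o;print(lo,len(q),rect(q[:,:2]),'along',np.percentile(r@u,[.5,99.5])*1e3,'across',np.percentile(r@v,[1,99])*1e3)
m[:]=0;m[130:285,405:540]=1
q=W[m&(W[...,2]>.003)&(W[...,2]<.03)];print('tray',len(q),rect(q[:,:2]))
E
```

```text
0.008 5758 [ 466.8298 -125.8747  134.4373   49.6026  -76.1015] along [-65.0514  67.1508] across [-27.5337  21.013 ]
0.015 1693 [ 467.1604 -126.3409  133.2826   49.5876  -76.2796] along [-65.6384  66.0742] across [-26.6536  22.0806]
0.035 1229 [ 462.3983 -107.7414   88.6544   49.6046  -76.2633] along [-22.8996  62.621 ] across [-27.8206  21.3205]
0.055 1152 [ 462.1487 -107.7259   49.5925   48.3829   14.4513] along [-3.6988 42.3027] across [-27.7649  21.0507]
tray 9255 [ 697.4698 -124.0419  164.2043  156.4176   -4.5131]
```

```bash
python3 -m creep '[[1,-3,1,-50,0,0,0.013],[1,0,0,-50,0,0,0],[1,0,0,-44,0,0,0],[1,0,0,-18,0,0,0],[1,0,0,-9,0,0,0]]'
python3 -m creep '[[1,0,0,0,0,0,0],[-1,0,0,0,0,0,0],[-1,0,0,0,0,0,0],[-1,0,0,0,0,0,0],[-1,0,0,0,0,0,0]]' 80
python3 -m creep '[[-1,0,0,0,0,0,0]]'
```

```text
t: 12.55
eef_pos: [0.4671, -0.1087, 0.0221]
tool_rot: [-0.001, 0.613, 0.79, -0.0]
contact_force: [0.6, -0.2, -0.1]
gripper_width: 0.999
grasp_force: 0.0
t: 13.18
eef_pos: [0.466, -0.1099, 0.0242]
tool_rot: [-0.0, 0.614, 0.789, 0.0]
contact_force: [-4.6, 0.2, 10.0]
gripper_width: 0.572
grasp_force: 82.4
t: 13.3
eef_pos: [0.4661, -0.1099, 0.0242]
tool_rot: [-0.0, 0.614, 0.789, 0.0]
contact_force: [-4.4, 1.4, 9.3]
gripper_width: 0.573
grasp_force: 82.4
```

```bash
python3 -m creep '[[-1,0,0,30,0,0,0],[-1,0,0,40,0,0,0],[-1,0,0,50,0,0,0],[-1,38,-4,0,0,0,-0.11],[-1,38,0,0,0,0,-0.11]]'
python3 -m creep '[[-1,38,2,0,0,0,-0.10],[-1,38,4,0,0,0,0],[-1,36,4,0,0,0,0],[-1,0,0,0,0,0,0]]'
python3 - <<'E'
from h import *
tool();p,d,K,M=shot('wrist','w7');W=cloud(d,K,M);np.savez('w7.npz',p=p,W=W)
E
```

```text
t: 13.92
eef_pos: [0.5432, -0.1135, 0.1442]
tool_rot: [0.0, 0.698, 0.716, 0.001]
contact_force: [-1.1, 0.0, -7.4]
gripper_width: 0.57
grasp_force: 86.7
t: 14.42
eef_pos: [0.6565, -0.1019, 0.1423]
tool_rot: [-0.0, 0.731, 0.683, 0.0]
contact_force: [-1.1, -0.4, -7.2]
gripper_width: 0.569
grasp_force: 86.9
t 14.43 tcp [ 656.5027 -101.9254  142.2803] yaxis deg -3.9031618494895923 z [ 0.0002  0.0003 -1.    ] w 0.569348669157557 q [-0.3452  0.6136  0.5907  1.6914 -0.4025  0.9604  0.3275]
```

View pics/w7.png

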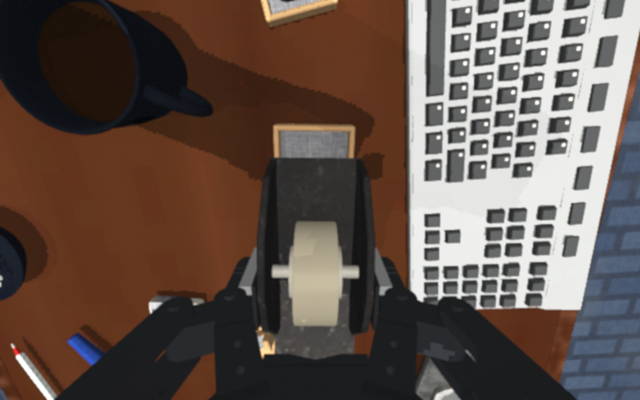

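The dispenser is held over the tape tray, whose far end shows at (314,127) with the dispenser's far end at (318,160).

```bash
python3 - <<'E'
from h import *
W=np.load('w7.npz')['W'];th=np.radians(85.9);u=np.array([np.cos(th),np.sin(th)]);v=np.array([np.sin(th),-np.cos(th)])
o=np.array([.6565,-.1019])
m=np.zeros(W.shape[:2],bool);m[118:200,262:364]=1
r=W[m&(W[...,2]>.003)&(W[...,2]<.03)][:,:2]-o;print('tray',np.percentile(r@u,99.5)*1e3,'across',np.percentile(r@v,[.5,99.5])*1e3)
k=r[(r@u)>.055];print('end wall dir',rect(k))
m[:]=0;m[150:350,250:385]=1
for lo,hi in [(.12,.135),(.135,.15),(.15,.175)]:
    q=W[m&(W[...,2]>lo)&(W[...,2]<hi)]
    r=q[:,:2]-o;print(lo,len(q),rect(r),'along',np.percentile(r@u,[1,99.5])*1e3,'across',np.percentile(r@v,[1,99])*1e3)
E
```

```text
tray 59.29144782542967 across [-37.5334  33.4878]
end wall dir [ 2.5076 57.1312 70.984   4.3809 -4.1997]
0.12 7543 [  0.2418  -3.6146 110.2848  50.0869  86.7772] along [-53.3105  51.0987] across [-21.9597  20.7134]
0.135 3152 [ -4.1822  -8.8386 119.2666  54.8771  85.8134] along [-67.3859  49.5787] across [-24.7993  23.1256]
0.15 6143 [ 0.1828  1.652  92.3439 67.2836 85.4786] along [-34.2724  47.0435] across [-29.8039  29.2783]
```

```bash
python3 -m creep '[[-1,-1,-3,-35,0,0,-0.005],[-1,0,0,-35,0,0,0],[-1,0,0,-25,0,0,0],[-1,0,0,-8,0,0,0],[-1,0,0,0,0,0,0]]'
python3 -m creep '[[-1,0,0,-4,0,0,0],[-1,0,0,-3,0,0,0],[-1,0,0,0,0,0,0]]'
```

```text
t: 15.1
eef_pos: [0.6529, -0.107, 0.0403]
tool_rot: [-0.0, 0.734, 0.68, -0.0]
contact_force: [-0.3, -0.1, -6.2]
gripper_width: 0.57
grasp_force: 86.7
t: 15.48
eef_pos: [0.6537, -0.1067, 0.0334]
tool_rot: [-0.0, 0.733, 0.68, 0.0]
contact_force: [-0.1, 0.1, -6.0]
gripper_width: 0.57
grasp_force: 86.8
```

```bash
python3 -m creep '[[-1,0,0,-3,0,0,0],[-1,0,0,-1,0,0,0],[0.4,0,0,0,0,0,0],[0.6,0,0,0,0,0,0],[0.6,0,0,0,0,0,0]]'
python3 -m creep '[[0.6,0,0,40,0,0,0],[1,0,0,50,0,0,0],[1,0,0,50,0,0,0],[1,-40,-40,20,0,0,0.15],[1,-50,-40,0,0,0,0.15]]'
python3 -m creep '[[1,-50,-40,0,0,0,0.15],[1,-50,-40,0,0,0,0.15],[1,-64e0,-50,0,0,0,0],[1,0,0,0,0,0,0]]' 30 || true
python3 - <<'E'
from h import *
tool()
E
```

```text
t: 16.1
eef_pos: [0.6543, -0.1071, 0.0299]
tool_rot: [0.001, 0.734, 0.68, 0.0]
contact_force: [-0.4, 0.1, 0.5]
gripper_width: 0.799
grasp_force: 0.0
t: 16.73
eef_pos: [0.5659, -0.1873, 0.1918]
tool_rot: [0.003, 0.621, 0.784, 0.001]
contact_force: [0.6, -1.4, 0.2]
gripper_width: 0.999
grasp_force: 0.0
t 16.73 tcp [ 565.8792 -187.33    191.7795] yaxis deg 13.202915549302142 z [ 0.0052 -0.0018 -1.    ] w 0.9989889403257872 q [-0.2258  0.4313  0.5818  1.825  -0.2835  0.9631  0.7067]out of range: a shift must lie within [-62.5, 62.5]
```

```bash
python3 -m creep '[[1,-42,-33,0,0,0,0.147],[1,-42,-33,0,0,0,0.147],[1,-42,-33,0,0,0,0],[1,-40,-33,0,0,0,0],[1,0,0,0,0,0,0]]' 30
python3 - <<'E'
from h import *
tool();p,d,K,M=shot('wrist','w8');W=cloud(d,K,M);np.savez('w8.npz',p=p,W=W)
tool()
u=np.array([np.cos(np.radians(-60.3)),np.sin(np.radians(-60.3))]);v=np.array([-u[1],u[0]])
r=W[...,:2]-[.3994,-.320];m=(abs(r@u)<.08)&(abs(r@v)<.02)&(W[...,2]>.006)&(W[...,2]<.03)
q=W[m];print('marker',len(q),rect(q[:,:2]),np.percentile(q[:,2],[5,50,95]))
m=(abs(W[...,0]-.581)<.055)&(abs(W[...,1]+.328)<.085)
q=W[m&(W[...,2]>.003)&(W[...,2]<.03)];print('rest',len(q),rect(q[:,:2]))
p,d,K,M=shot('top');W=cloud(d,K,M)
for n,(c,tz) in {'stapler':((.6435,.126),.045),'disp':((.655,-.12),.02),'stamp':((.562,.326),.06)}.items():
  q=W[(np.hypot(W[...,0]-c[0],W[...,1]-c[1])<.1)&(W[...,2]>tz)&(W[...,2]<.12)&(abs(W[...,0]-c[0])<.045)];print(n,len(q),rect(q[:,:2]),q[:,2].max())
E
```

```text
t: 17.35
eef_pos: [0.3952, -0.321, 0.1899]
tool_rot: [0.0, 0.506, 0.863, -0.0]
contact_force: [0.1, -0.2, 0.0]
gripper_width: 1.001
grasp_force: 0.0
t 17.35 tcp [ 395.1733 -321.0244  189.9482] yaxis deg 29.21785195233286 z [ 0.0003 -0.0007 -1.    ] w 1.001226363688997 q [ 0.0668  0.2807  0.5905  2.0212 -0.1986  0.8944  1.2742]
t 17.4 tcp [ 397.5897 -319.3045  189.8644] yaxis deg 29.42426379897075 z [ 0.0011 -0.0002 -1.    ] w 1.0007751900502073 q [ 0.0647  0.2817  0.5875  2.0197 -0.1996  0.8943  1.2732]
marker 1584 [ 396.0149 -320.505   135.0236   15.3018  -60.1419] [0.0102 0.0148 0.0168]
rest 2678 [ 576.8628 -317.7039   99.235    47.0594  -79.7806]
stapler 426 [642.0147 124.1779 137.0458  29.8204 -79.2593] 0.06720911276648445
disp 748 [ 654.094  -119.3622  154.4377   72.3878   85.7682] 0.07550509331594779
stamp 162 [566.2035 326.6208  47.5774  27.2848 -79.4338] 0.09208002914552038
```

View pics/w8.png

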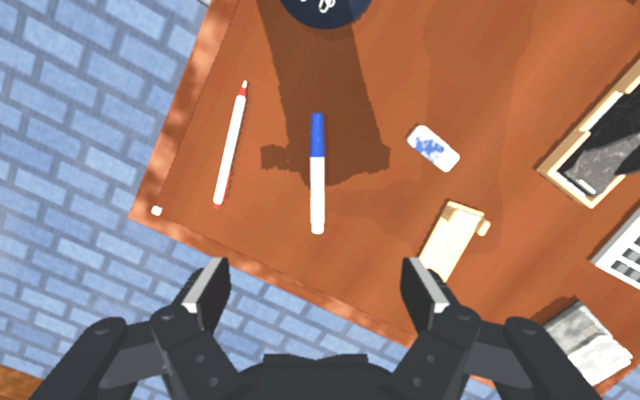

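The marker lies from (317,113) to (317,233), and the rest is at (450,240). The dispenser sits in its tray at the upper right.

```bash
python3 -m creep '[[1,0,0,-55,0,0,0.008],[1,0,0,-55,0,0,0],[1,0,0,-45,0,0,0],[1,0,0,-20,0,0,0],[1,0,0,0,0,0,0]]'
python3 -m creep '[[0,0,0,0,0,0,0],[0,0,0,0,0,0,0],[0,0,0,0,0,0,0]]'
```

```text
t: 18.08
eef_pos: [0.3993, -0.3162, 0.0128]
tool_rot: [-0.002, 0.498, 0.867, 0.0]
contact_force: [0.3, 0.3, 0.5]
gripper_width: 0.999
grasp_force: 0.0
t: 18.45
eef_pos: [0.3996, -0.3181, 0.0152]
tool_rot: [0.001, 0.499, 0.867, 0.0]
contact_force: [-0.0, -0.2, 0.0]
gripper_width: 0.499
grasp_force: 0.0
```

```bash
python3 -m creep '[[0,-3,-2,-6,0,0,0],[0,0,0,-5,0,0,0],[-0.3,0,0,0,0,0,0],[-1,0,0,0,0,0,0],[-1,0,0,0,0,0,0]]' 25
python3 -m creep '[[-1,0,0,0,0,0,0],[-1,0,0,0,0,0,0]]'
```

```text
t: 19.08
eef_pos: [0.396, -0.3199, 0.0034]
tool_rot: [0.0, 0.499, 0.867, -0.0]
contact_force: [0.4, 0.1, -0.4]
gripper_width: 0.169
grasp_force: 24.3
t: 19.32
eef_pos: [0.396, -0.3199, 0.0034]
tool_rot: [0.0, 0.499, 0.867, 0.0]
contact_force: [0.5, -0.3, -0.4]
gripper_width: 0.171
grasp_force: 24.3
```

```bash
python3 -m creep '[[-1,0,0,50,0,0,0],[-1,0,0,50,0,0,-0.12],[-1,45,-2,0,0,0,-0.12],[-1,45,-2,0,0,0,-0.118],[-1,45,-2,0,0,0,0]]'
python3 -m creep '[[-1,48,-3,0,0,0,0],[-1,0,0,0,0,0,0]]'
python3 - <<'E'
from h import *
tool();p,d,K,M=shot('wrist','w9');W=cloud(d,K,M);np.savez('w9.npz',p=p,W=W)
th=np.radians(99.5);u=np.array([np.cos(th),np.sin(th)]);v=np.array([np.sin(th),-np.cos(th)])
r=W[...,:2]-[.581,-.3285];a=r@u;b=r@v;m=(a>-.01)&(a<.08)&(abs(b)<.035)
for n,lo,hi in [('rest',.003,.03),('marker',.09,.14)]:
  k=m&(W[...,2]>lo)&(W[...,2]<hi);print(n,k.sum(),'along',np.percentile(a[k],[1,99.5])*1e3,'across',np.percentile(b[k],[1,99])*1e3,rect(r[k]))
E
```

```text
t: 19.95
eef_pos: [0.5324, -0.3255, 0.1035]
tool_rot: [0.0, 0.646, 0.764, 0.0]
contact_force: [-0.1, -0.1, 0.3]
gripper_width: 0.166
grasp_force: 24.5
t: 20.2
eef_pos: [0.5829, -0.3273, 0.1028]
tool_rot: [0.001, 0.643, 0.766, 0.0]
contact_force: [-0.2, -0.2, -0.3]
gripper_width: 0.172
grasp_force: 24.6
t 20.2 tcp [ 582.9204 -327.3111  102.7686] yaxis deg 9.907618323815742 z [ 0.0018 -0.0003 -1.    ] w 0.17185441734395143 q [ 0.0173  0.6714  0.5894  1.707  -0.4572  0.9022  0.9678]
rest 2426 along [-9.0892 60.3073] across [-24.7913  20.2574] [ -6.4464  24.4098  70.4739  45.9579 -80.0755]
marker 6630 along [-8.8526 67.163 ] across [-18.53    20.7497] [ 1.5772 27.607  77.6186 40.501  85.6475]
```

View pics/w9.png

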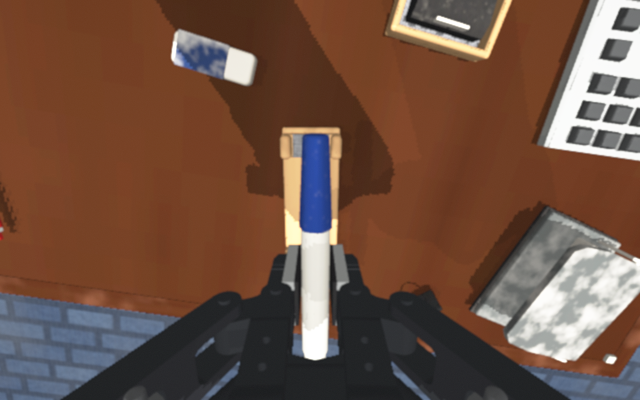

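The marker is square over the rest, with its far end at (315,135) between the prongs at (285,145) and (336,145). A small shift towards -x and -y is needed.

```bash
python3 -m creep '[[-1,-3,-2,-30,0,0,0],[-1,0,0,-30,0,0,0],[-1,0,0,-10,0,0,0],[-1,0,0,0,0,0,0]]'
python3 - <<'E'
from h import *
tool()
E
```

```text
t: 20.75
eef_pos: [0.5749, -0.331, 0.0332]
tool_rot: [-0.001, 0.646, 0.764, -0.0]
contact_force: [-0.0, 0.6, 0.0]
gripper_width: 0.171
grasp_force: 24.6
t 20.75 tcp [ 574.9001 -331.0443   33.199 ] yaxis deg 9.579151673898924 z [-0.0012  0.0004 -1.    ] w 0.17054525752254857 q [ 0.0618  0.7524  0.5349  1.7449 -0.5129  0.7887  1.0156]
```

```bash
python3 -m creep '[[-1,3,0,0,0,0,0],[-1,0,0,0,0,0,0],[-1,0,0,-8,0,0,0],[-1,0,0,0,0,0,0]]'; python3 - <<'E'
from h import *
p,d,K,M=shot('wrist','w10');W=cloud(d,K,M)
s=get_obs();th=np.radians(99.7);u=np.array([np.cos(th),np.sin(th)]);v=np.array([np.sin(th),-np.cos(th)])
r=W[...,:2]-s['eef_pos'][:2];a=r@u;b=r@v
for n,lo,hi,al,ah,bw in [('rest base',.002,.015,.02,.08,.03),('saddle end',.015,.027,.035,.065,.03),('marker',.030,.06,.02,.08,.012)]:
  k=(a>al)&(a<ah)&(abs(b)<bw)&(W[...,2]>lo)&(W[...,2]<hi);print(n,k.sum(),'along',np.percentile(a[k],[1,99])*1e3,'across',np.percentile(b[k],[1,99])*1e3)
E
```

```text
t: 21.25
eef_pos: [0.5784, -0.3305, 0.0246]
tool_rot: [-0.001, 0.645, 0.764, -0.0]
contact_force: [-0.8, -0.3, -1.2]
gripper_width: 0.166
grasp_force: 24.6
rest base 2942 along [20.4077 62.1182] across [-21.8391  22.6749]
saddle end 1206 along [41.433  58.3447] across [-22.2278  22.9505]
marker 2951 along [20.9332 66.4842] across [-8.0729  6.5112]
```

View pics/w10.png

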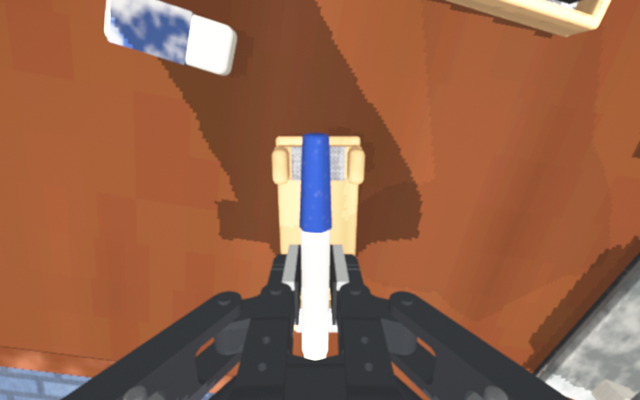

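The marker is centred between the prongs at (281,165) and (355,165). I'll lower it and release.

```bash
python3 -m creep '[[-1,0,0,-5,0,0,0],[-1,0,0,-3,0,0,0],[-1,0,0,0,0,0,0],[-0.3,0,0,0,0,0,0],[-0.3,0,0,0,0,0,0]]'
python3 -m creep '[[-0.3,0,0,0,0,0,0],[-0.3,0,0,40,0,0,0],[0,0,0,50,0,0,0],[0,-40,50,50,0,0,0],[0,-50,40,30,0,0,0]]'
python3 -m creep '[[0,-50,40,20,0,0,0],[0,-30,40,0,0,0,0],[0,0,0,0,0,0,0]]'
python3 - <<'E'
from h import *
tool();p,d,K,M=shot('top','t11');W=cloud(d,K,M)
cv2.imwrite('pics/t11.png',cv2.resize(p[120:260,180:460,::-1],None,fx=2.8,fy=2.8,interpolation=cv2.INTER_CUBIC))
for n,c,tz,hx in [('stapler',(.6435,.126),.045,.045),('disp',(.655,-.12),.03,.045),('stamp',(.562,.326),.06,.045),('marker',(.580,-.330),.022,.04),('mug',(.5295,.011),.05,.07)]:
  q=W[(np.hypot(W[...,0]-c[0],W[...,1]-c[1])<.1)&(W[...,2]>tz)&(W[...,2]<.12)&(abs(W[...,0]-c[0])<hx)];print(n,len(q),rect(q[:,:2]),q[:,2].max())
p,d,K,M=shot('scene','s11')
cv2.imwrite('pics/s11.png',cv2.resize(p[100:320,220:520,::-1],None,fx=2.6,fy=2.6,interpolation=cv2.INTER_CUBIC))
E
```

```text
t: 21.92
eef_pos: [0.579, -0.331, 0.0175]
tool_rot: [0.0, 0.645, 0.764, 0.0]
contact_force: [-1.0, 0.1, 0.7]
gripper_width: 0.352
grasp_force: 0.0
t: 22.55
eef_pos: [0.5047, -0.2565, 0.174]
tool_rot: [0.001, 0.645, 0.764, 0.001]
contact_force: [0.3, 0.1, 1.2]
gripper_width: 0.501
grasp_force: 0.0
t: 22.92
eef_pos: [0.4253, -0.1767, 0.1907]
tool_rot: [-0.001, 0.644, 0.765, 0.001]
contact_force: [0.8, 0.2, 0.6]
gripper_width: 0.501
grasp_force: 0.0
t 22.93 tcp [ 425.2612 -176.7108  190.7432] yaxis deg 9.823634071117958 z [-0.0006  0.0039 -1.    ] w 0.5011152814918162 q [-0.3975  0.2049  0.7566  2.1285 -0.1877  0.8737  0.6417]
stapler 421 [642.0192 124.4717 137.467   29.7622 -82.1856] 0.06998961352526956
disp 412 [ 654.0973 -121.6727  128.9626   51.7914   85.2711] 0.07433830301602473
stamp 163 [566.5209 326.0353  48.0248  27.1084 -80.2569] 0.09313804130506265
marker 11 [ 609.0308 -374.3522   16.7247    7.6815  -84.0581] 0.029027490019292168
mug 761 [529.7035  11.0968 100.4902  83.8533   4.8313] 0.10219154552005949
```

View pics/t11.png

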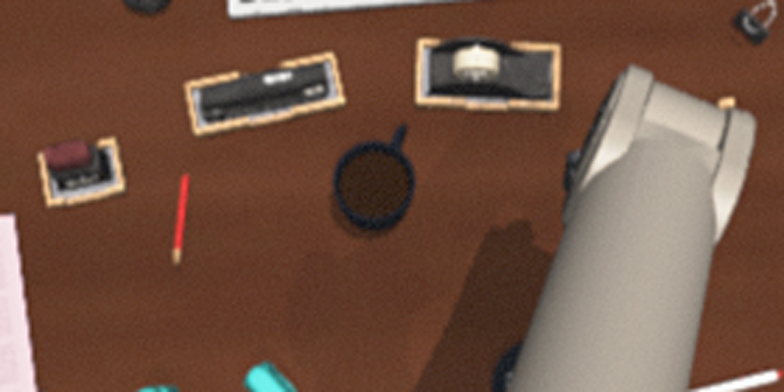

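View pics/s11.png

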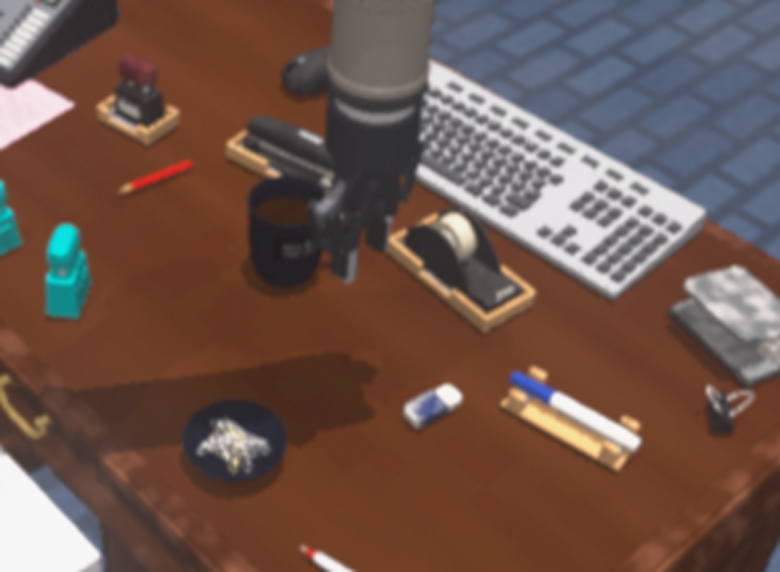

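All four items appear seated: stamp at (140,95), stapler at (290,145), dispenser at (465,255), marker at (575,410) across both saddles. The mug hasn't moved. I'll do one height check and then hand in.

```bash
python3 - <<'E'
from h import *
p,d,K,M=shot('scene');W=cloud(d,K,M)
for n,c in [('stapler',(.6435,.126)),('disp',(.655,-.12)),('stamp',(.562,.326)),('marker',(.580,-.330)),('tealstamp',(.33,.25))]:
  q=W[(np.hypot(W[...,0]-c[0],W[...,1]-c[1])<.08)&(W[...,2]<.12)&(abs(W[...,0]-c[0])<.045)];print(n,len(q),np.percentile(q[:,2],[98,99.5,100]))
q=W[(abs(W[...,0]-.58)<.03)&(abs(W[...,1]+.33)<.075)&(W[...,2]>.0245)&(W[...,2]<.05)]
print('marker',len(q),rect(q[:,:2]),[np.percentile(q[(q[:,1]>l)&(q[:,1]<l+.03)][:,2],90) for l in (-.395,-.36,-.33,-.295)])
E
```

```text
stapler 749 [0.0601 0.062  0.0627]
disp 1515 [0.0652 0.0676 0.0715]
stamp 1015 [0.0829 0.0844 0.087 ]
marker 1650 [0.0273 0.0294 0.032 ]
tealstamp 1350 [0.0781 0.0799 0.0811]
marker 136 [ 574.5916 -333.9116  131.8457   21.8796  -75.2504] [np.float64(0.02793736113864731), np.float64(0.028864662978448363), np.float64(0.029343155057292347), np.float64(0.02768018636953451)]
```

```bash
python3 -c "
from station import *
print(hand_in())"
```

```text
the job is handed in; nothing more can be done
None
```

The stapler, tape dispenser, date stamp and marker are each back in their own organiser module, and the mug was not moved. I handed the job in at about 23 s of the 109 s allowed. My final camera check showed everything seated and level; the judge's result was not reported back.

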